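# Lock the laps on their carrier with a hitch pin

### The job

Lock the two polishing laps on their carrier so that it can be carried away: set the steel retaining collar down flat over the spindle onto the laps, push the hitch pin fully home through the cross hole in the spindle just above the collar, and swing its sprung loop over the spindle's end until it snaps shut round the spindle. Leave the other things on the bench where they are.

Things in the scene. Friction and masses are not known exactly. Their poses are not given: they have to be found in the camera images.
- lap_carrier: fixed carrier; origin on the bench under the spindle axis, z up, x along the cross hole. Grey base plate 150 (x) x 170 (y) mm; a bar handle at y +/-78 mm, up to z 61; two dark iron laps 136 mm across, upper face z 50, hub 64 mm across with flat top z 54. A vertical steel spindle, 28 mm diameter, stands in their middle.
- spindle_top (a point): centre of the spindle's top end, 114 mm above the bench, 60 mm above the hub; the end has a 5 mm chamfer
- cross_hole (a point): centre of the spindle's cross hole: 88 mm above the bench, 34 mm above the hub, 26 mm below the spindle's top. Round, 13 mm diameter, countersunk at both ends, level and right through the spindle along this frame's x axis; the pin may go in from either end.
- collar: loose plain steel retaining collar (ring): 60 mm outside, 32 mm bore, 20 mm high, flat on the bench, about 0.22 kg. Origin at the centre of its underside, z up. In place it lies on the hub round the spindle, its top 14 mm below the axis of the cross hole.
- hitch_pin: steel hitch (linch) pin, 0.2 kg, lying on the bench, z up, x to its tip. Origin: on the pin's axis (12 mm above the bench), the point that is in mid-spindle when home. Round shank, 10 mm diameter, x -14 to +48, last 12 mm tapering to 4. Flat-sided head x -50 to -14, 20 wide (y), 24 high (z); its front face meets the spindle when home. Loop hinge across the head at x -46, z +8.5.
- pin_loop (a joint): angle the loop has swung on the pin's head, rad: 0 swung right back behind the head (its stop, and the start; 0.18 rad below level), 1.75 standing straight up, 3.33 shut (level, forward over the tip, round the spindle). A light over-centre spring (about 1 N at the bar) holds it back until it is swung past about 1.6 rad, then snaps it shut if nothing is in the way.
- loop_bar (a point): middle of the loop's end bar, 90 mm from the hinge and parallel to it (pin's y), straight for 28 mm. The loop is 8 mm round steel bar, 57 mm wide outside, 41 inside. With the loop back and the pin home the bar is about 135 mm from the spindle's axis and 8 mm below the hole's axis; lying on the bench, it is 4 mm up.
- tape_roll: bystander: roll of masking tape 78 mm across, 19 mm high, stuck to the bench in front of the carrier; origin under its centre
- paste_jar: bystander: closed black jar of polishing paste, 59 mm across, 40 mm high, in front of the carrier; origin under its centre
- vee_block: bystander: grey vee block 50 x 60 x 42 mm, to the left; origin under its centre
- stone_holder: bystander: hand stone holder with black curved handle, 157 mm long, 22 mm high, far left; origin under its centre
- stone_tray: bystander: small black tray of stones 68 x 100 x 16 mm, to the right; origin under its centre
Not all that is in view belongs to the job. Leave any blue look-alike of the collar alone.

How it is judged:
On the way, in this order (a step that is already met when the one before it is completed fails the run):
1. the collar lies flat on the laps' hub round the spindle (horizontal distance between collar and cross_hole below 0.006 m and height (world z) of collar between 0.05 and 0.058 m and angle between collar's own z axis and vertical below 0.12 rad), for 0.2 s.
2. the pin is fully home through the cross hole with its loop still open (distance between hitch_pin and cross_hole below 0.007 m and angle between the x axis of hitch_pin and the x axis of cross_hole, either way round below 0.2 rad and value of joint pin_loop below 2.3 rad), for 0.2 s.
At the end, for the whole second after the job is handed in: The collar lies flat on the laps' hub (centred within 6 mm, height 4 mm, level 0.12 rad), the pin is home through the cross hole (origin within 7 mm of the hole's centre, in line within 0.2 rad), its loop is shut round the spindle (above 3.17 rad), all at rest (all of step 1 and distance between hitch_pin and cross_hole below 0.007 m and angle between the x axis of hitch_pin and the x axis of cross_hole, either way round below 0.2 rad and value of joint pin_loop above 3.17 rad and linear speed of each of hitch_pin, collar below 0.02 m/s); the robot touches nothing.
It fails at once if a bystander is pushed more than 30 mm from its place (distance of any of paste_jar, vee_block, stone_holder, stone_tray from where it was at the start of the episode above 0.03 m).
It also fails if it takes over 66 s, if anything falls off the work surface, if the arm or the gripper's body presses on something with over 40 N, if the wrist force passes 120 N, or if a joint passes its speed limit or range.

### The arm

A 6-joint arm with a two-finger parallel gripper is mounted at the origin on a cart in front of the work surface, level with it; the furniture and walls round the work are solid. World frame = base frame: x ahead of the robot, y to its left, z up, the work surface at z = 0. Lengths are in m, angles in rad, forces in N, time in s.
With the tool pointing down it reaches from about 0.425 to 0.95 m from the base axis. Payload 3.5 kg.
Tool frame: the origin (TCP) lies between the finger pads; the fingertips stand 22 mm ahead of it and the grasp point (between the pads) lies 3 mm ahead of it (ctrl.nose_length is the z of the fingertips in the tool frame, in m); z points along the fingers, y is the line along which they close (so a half turn about z gives the same grasp; the last joint's range is limited). The gripper opens to 85 mm and grips with 20 to 120 N. Pads are 22 mm wide; open, the fingers measure 114 mm over their backs; the gripper's body (76 mm by 85 mm) begins 54 mm behind the grasp point. The pads swing forward as they close: fully open they stand 13 mm farther back than shut.
Start: joints at [1.162, 0.286, 1.577, -0, 1.279, -0.15], TCP at [0.173, 0.653, 0.253] pointing down, gripper open.
Joint ranges: [-2.77, 2.77], [-0.9, 2.22], [0.21, 2.48], [-1.53, 4.67], [0.24, 2.81], [-2.84, 2.84]. Speed limits (rad/s): [2.79, 2.79, 3.14, 3.14, 3.14, 3.14].

### API

Orientations are given as a unit quaternion [x, y, z, w].
In Python, from plant import ctrl gives the robot as it stands. The module is installed in compiled form; this text tells all that it offers.
- The arm moves only by the tool send_rows, never from a script. Its argument "rows" is text: rows parted by semicolons, each of 7 numbers parted by spaces: the turn, a rotation vector about the tool's x, y, z in degrees, then the shift along the tool's x, y, z in mm, then the opening, from -1 (shut) to 1 (fully open). A call has 1 to 8 rows; each row is the pose to reach, as a shift and turn from the pose commanded when the call began, along the tool's axes at that moment; what a row does not reach only later rows make up. A row lasts 1/8 s, in which the tool goes at most 62.5 mm and 10.7 degrees, less where a joint would pass 70% of its speed; a pose out of reach is approached as far as the arm can. A call with a gripper value outside its range is refused whole. The fingers move at their own pace and stop on an object; "grip_force" is the grip in N (left out, the last holds). Time passes only in rows, so rows that repeat a pose let the fingers close. It gives the time, the measured TCP pose, the force, the opening and the grip force at its end, in the units of the state.
- ctrl.get_state(): the state, without advancing time (a new reading comes with each control period).
- ctrl.read_camera(name): name is "scene" or "top" or "wrist"; returns a dict with "color" (384x512x3 uint8, red, green, blue), "fx", "fy", "cx", "cy" (pixels), "extrinsics" (4x4, takes a point from world to camera coordinates). Camera axes: x right, y down, z forward; pixel columns grow to the right and rows downward; lengths in m; the calibration is good to about 2 mm. A picture is of the moment at which its call begins. There is no depth.
- ctrl.sign_off(): hands the job in; it is judged then, once.
Trained networks look in a picture, given as the dict that the camera call returned (one of the last four; its "shot" number tells which), for a name from the list of things; names that differ only in an ending like _2 or _b are one class to them, and where a whole thing is asked for, a point or a joint stands for the part that bears it (a point fixed in the world has none). Each returns a list of dicts, best first, with "p" (0 to 1); they miss things now and then, are a little off and sometimes report something else, mostly with a low value. They report only what shows in the picture. A call takes as long as a camera call. They do not tell look-alikes from the thing itself.
- ctrl.look_for(picture, target): "position" ([x, y, z] in m, in the coordinates of the camera as it stood for that picture, good to about 4 mm: the middle of the surface that is visible of it).
The state is a dict: "time": time; "qpos": joint angles; "dq": joint speeds; "joint_efforts": joint torques, N m; "eef_pos": TCP position; "tcp_rot": TCP orientation; "contact_force": force on the tool from outside, world axes, zero at the start; "wrist_torque": the same for the moment, N m; "opening": opening from 0.0 (shut) to 1.0 (fully open); "finger_force": force on a finger pad.
Only numpy, scipy, OpenCV 4.12 (cv2) and the standard library are available. Lean on these libraries where they do the work, as an engineer would, in place of code of your own. Each camera call takes 0.05 s, during which the arm holds its last target. There are 200 camera calls.

## Working session

There is one attempt and no reset: what is moved stays moved. The work goes in short steps, Python scripts to look and compute and a tool call to move; the robot and the scene stay as the last step left them, time stands still between calls to the robot, and variables do not carry over. Pictures are saved under pics/ and viewed, at most 10 in all, crops included, and the job is handed in when it is done.

Besides the shell and the picture viewer there is one more tool, called as name(argument=value, ...), one argument or row to a line, values as JSON. send_rows: Moves the arm, as the interface text tells. Its arguments: {"type":"object","properties":{"rows":{"type":"string"},"grip_force":{"type":"number"}},"required":["rows"]}

```bash
mkdir -p pics
cat > h.py <<'E'
import numpy as np, cv2
from plant import ctrl
from scipy.spatial.transform import Rotation as R
def w(cam,p):
    E=np.array(cam["extrinsics"]); return (np.linalg.inv(E)@np.r_[p,1])[:3]
def px(cam,P):
    E=np.array(cam["extrinsics"]); c=(E@np.r_[P,1])[:3]
    return np.array([cam["fx"]*c[0]/c[2]+cam["cx"],cam["fy"]*c[1]/c[2]+cam["cy"]])
def ray(cam,uv,z):
    E=np.array(cam["extrinsics"]);i=np.linalg.inv(E)
    d=i[:3,:3]@[(uv[0]-cam["cx"])/cam["fx"],(uv[1]-cam["cy"])/cam["fy"],1];o=i[:3,3]
    return o+d*(z-o[2])/d[2]
def save(cam,n,crop=None,s=1):
    im=cam["color"][...,::-1]
    if crop: im=im[crop[1]:crop[3],crop[0]:crop[2]]
    cv2.imwrite("pics/"+n,cv2.resize(im,None,fx=s,fy=s,interpolation=cv2.INTER_CUBIC))
E
python3 - <<'E'
from h import *
np.set_printoptions(precision=4,suppress=True)
ims=[]
for n in("scene","top"):
    c=ctrl.read_camera(n); ims.append(c["color"][...,::-1])
    save(c,n+".png",None,1.5)
    E=np.linalg.inv(np.array(c["extrinsics"]));print(n,E[:3,3],E[:3,2],c["fx"])
    for t in("collar","hitch_pin","loop_bar","spindle_top","cross_hole","lap_carrier","tape_roll","paste_jar","vee_block","stone_tray"):
        try:
            for d in ctrl.look_for(c,t)[:3]: 
                p=w(c,d["position"]);print(t,round(d["p"],2),p,px(c,p))
        except Exception as e: print(t,e)
s=ctrl.get_state();print(s["time"],s["eef_pos"],s["tcp_rot"],s["opening"],s["contact_force"])
E
```

```text
scene [-0.0889 -0.706   0.8581] [ 0.4829  0.631  -0.6072] 391.0291828026713
collar 0.76 [0.4834 0.2395 0.0158] [226.3226 195.2677]
collar 0.65 [0.3961 0.2857 0.0198] [198.1205 197.2745]
hitch_pin 0.58 [ 0.437  -0.1889  0.0167] [297.4418 275.2105]
loop_bar 0.81 [ 0.3972 -0.1676  0.0149] [281.5513 277.6825]
loop_bar 0.46 [ 0.4586 -0.0448  0.0347] [271.2323 238.6982]
spindle_top 0.97 [ 0.6414 -0.0332  0.0487] [313.0113 209.6589]
cross_hole 0.75 [ 0.6456 -0.0267  0.0531] [312.6551 207.0981]
cross_hole 0.72 [ 0.3982 -0.1685  0.017 ] [282.0813 277.2055]
cross_hole 0.64 [ 0.6356 -0.1812  0.0001] [343.7538 246.9288]
lap_carrier 0.92 [ 0.6474 -0.032   0.0463] [314.028  209.3224]
tape_roll 0.72 [0.4293 0.0534 0.0178] [244.5373 229.4092]
paste_jar 0.83 [ 0.4613 -0.0412  0.0381] [271.1853 236.8576]
vee_block 0.73 [0.643  0.3284 0.0311] [247.905  165.6338]
stone_tray 0.57 [ 0.6399 -0.1815  0.0042] [344.9672 245.3926]
stone_tray 0.4 [0.4817 0.2402 0.0163] [225.7993 195.2398]
top [0.338  0.1144 1.0454] [ 0.189  -0.0134 -0.9819] 380.5014930880645
collar 0.63 [0.4841 0.2477 0.0182] [206.1661 210.0913]
hitch_pin 0.71 [ 0.44   -0.1868  0.0164] [366.2147 224.6073]
loop_bar 0.83 [ 0.4002 -0.1643  0.0189] [359.1028 239.3722]
spindle_top 0.73 [ 0.6551 -0.0051  0.048 ] [298.2562 145.6347]
cross_hole 0.93 [ 0.6556 -0.0064  0.0488] [298.7574 145.3848]
lap_carrier 0.89 [ 0.6556 -0.0074  0.0514] [299.2171 145.0917]
tape_roll 0.55 [0.424  0.063  0.0135] [274.3861 231.6285]
paste_jar 0.68 [ 0.4637 -0.0311  0.035 ] [309.664  215.6751]
paste_jar 0.6 [ 0.3959 -0.1658  0.0149] [359.3503 241.0744]
vee_block 0.64 [0.6465 0.3316 0.0384] [175.4357 150.7298]
stone_tray 0.9 [ 0.6376 -0.1852  0.0061] [360.1205 155.5195]
1.1 [0.1727 0.6525 0.2533] [ 0.129   0.9916 -0.     -0.    ] 0.9996181330737726 [ 0.6218 -0.5123  0.4128]
```

View pics/scene.png

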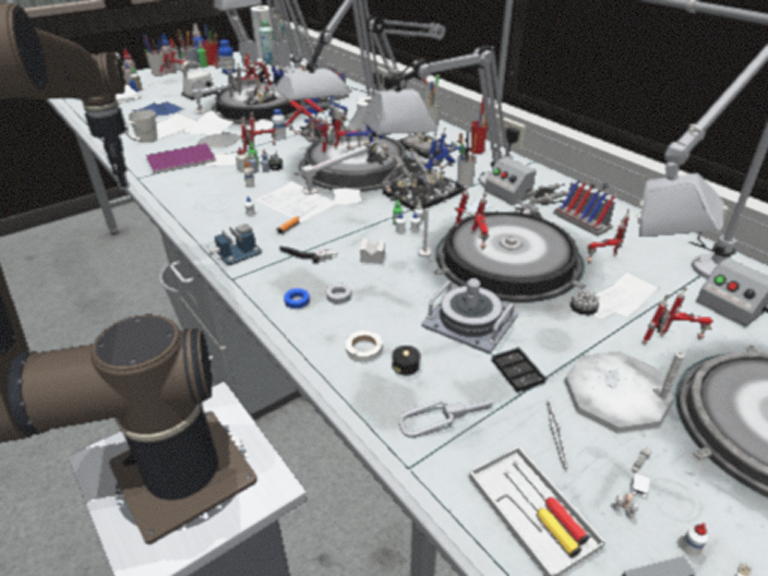

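View pics/top.png

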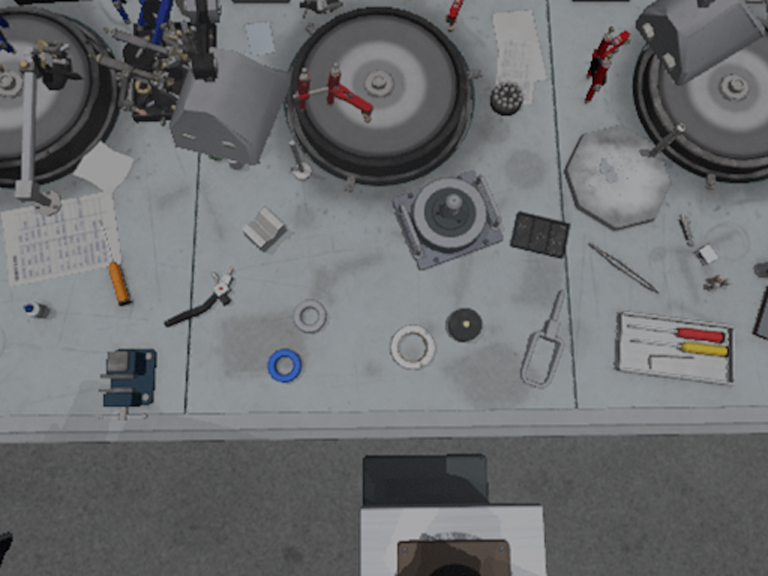

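In the top view (×1.5) the candidates for the collar are the grey ring at (310,316), the blue look-alike at (285,365) and the white tape roll at (412,347). I choose the grey ring, 60 mm across with p 0.63–0.76. The pin is at (552,330) with its tip up at (561,292) and its loop end at (535,385). The carrier is at (448,215), with its handles left and right, so the cross hole runs roughly along world x. Next I move the wrist camera over the collar.

send_rows(
  rows="0 0 0 -360 -310 0 1;0 0 0 -360 -310 0 1;0 0 0 -360 -310 0 1;0 0 0 -360 -310 0 1;0 0 0 -360 -310 0 1;0 0 0 -360 -310 0 1;0 0 0 -360 -310 0 1;0 0 0 -360 -310 0 1",
)

```text
time: 2.1
eef_pos: [0.4427, 0.2584, 0.2537]
tcp_rot: [0.13, 0.991, 0.0, 0.0]
contact_force: [0.6, 0.2, -0.7]
opening: 0.999
finger_force: 0.0
```

```bash
cat >> h.py <<'E'
np.set_printoptions(precision=4,suppress=True)
def st():
    s=ctrl.get_state();print("t",round(s["time"],2),"tcp",np.array(s["eef_pos"]),"rot",np.array(s["tcp_rot"]),"op",round(s["opening"],3),"F",np.array(s["contact_force"]),"q",np.array(s["qpos"]));return s
def go(P,Rm,s=None):
    "row numbers to reach TCP P, rotation Rm from present"
    s=s or ctrl.get_state();R0=R.from_quat(s["tcp_rot"]);P0=np.array(s["eef_pos"])
    return np.round(np.r_[np.degrees((R0.inv()*Rm).as_rotvec()),1000*(R0.inv().apply(np.array(P)-P0))],1)
def down(a):
    "tool down, tool y along world heading a (rad)"
    y=np.array([np.cos(a),np.sin(a),0]);z=np.array([0,0,-1.]);return R.from_matrix(np.c_[np.cross(y,z),y,z])
E
python3 - <<'E'
from h import *
s=st();c=ctrl.read_camera("wrist")
E=np.linalg.inv(np.array(c["extrinsics"]));print(E[:3,3],E[:3,2],c["fx"])
for t in("collar","hitch_pin","spindle_top"):
    for d in ctrl.look_for(c,t)[:3]:
        p=w(c,d["position"]);print(t,round(d["p"],2),p,px(c,p))
save(c,"w1.png")
E
```

```text
t 2.1 tcp [0.4427 0.2584 0.2537] rot [0.1302 0.9915 0.0001 0.0005] op 0.999 F [ 0.6265  0.1938 -0.7254] q [ 0.3303 -0.0771  1.9704 -0.0003  1.2474 -0.9793]
[0.3643 0.2791 0.3751] [ 0.3073 -0.0817 -0.9481] 268.1323370617674
collar 0.74 [0.4805 0.2557 0.0194] [256.6061 194.7038]
collar 0.73 [0.3938 0.2939 0.0169] [268.2775 125.5173]
spindle_top 0.71 [ 0.6143 -0.2193  0.0066] [ 11.8661 329.6146]
spindle_top 0.58 [0.6715 0.0572 0.0288] [169.1742 332.5456]
```

View pics/w1.png

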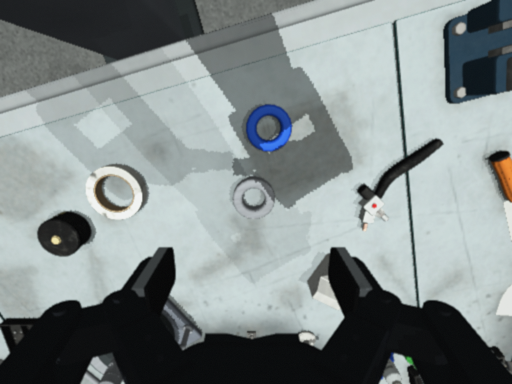

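The wrist view shows the grey ring at (254,197), the blue look-alike at (269,128), the tape roll at (116,192) and the jar at (65,233). I take the grey one. Next I fit it, then view the carrier from the wrist.

Run:
```python
from h import *
for n,uv in(("wrist",(254,197)),("top",(206.5,211)),("scene",(226,195.5))):
    c=ctrl.read_camera(n);u,v=map(int,uv);h=32 if n=="wrist" else 20
    im=c["color"][v-h:v+h,u-h:u+h].astype(np.uint8)
    if n=="wrist": save(c,"w1c.png",(u-60,v-60,u+60,v+60),5)
    S=8;big=cv2.GaussianBlur(cv2.resize(im,None,fx=S,fy=S,interpolation=cv2.INTER_CUBIC),(0,0),5)
    g=cv2.cvtColor(big,cv2.COLOR_RGB2GRAY)
    t,m=cv2.threshold(g,0,255,cv2.THRESH_BINARY_INV+cv2.THRESH_OTSU)
    cs,_=cv2.findContours(m,cv2.RETR_LIST,cv2.CHAIN_APPROX_NONE)
    for k in sorted(cs,key=cv2.contourArea)[::-1][:4]:
        if len(k)<20: continue
        e=cv2.fitEllipse(k);p=np.array(e[0])/S+[u-h,v-h]
        print(n,t,p,np.array(e[1])/S,ray(c,p,.02)[:2],ray(c,p,.01)[:2])
st()
```

```text
wrist 141.0 [262.8869 182.3814] [43.1957 58.7722] [0.4637 0.2707] [0.4665 0.2704]
wrist 141.0 [252.5487 201.1881] [21.8904 23.348 ] [0.4866 0.25  ] [0.49   0.2491]
wrist 141.0 [251.8062 176.3591] [1.5454 5.8365] [0.4516 0.2582] [0.454  0.2576]
wrist 141.0 [253.9598 171.0559] [2.3735 2.8486] [0.4452 0.2629] [0.4475 0.2624]
top 99.0 [198.7947 214.4176] [31.5251 45.6959] [0.4723 0.2672] [0.4736 0.2687]
scene 174.0 [215.8912 194.8617] [21.1746 32.0204] [0.4527 0.2592] [0.4592 0.2707]
scene 174.0 [225.5663 193.5392] [ 5.0675 10.8634] [0.484  0.2448] [0.4909 0.2562]
scene 174.0 [210.4579 175.5166] [1.2438 4.3587] [0.501  0.3736] [0.508  0.3865]
t 2.45 tcp [0.4407 0.2617 0.2533] rot [ 0.1282  0.9917  0.0001 -0.0001] op 0.997 F [-0.0936 -0.2395  0.8996] q [ 0.3375 -0.0763  1.9704  0.0003  1.2476 -0.9762]
```

View pics/w1c.png

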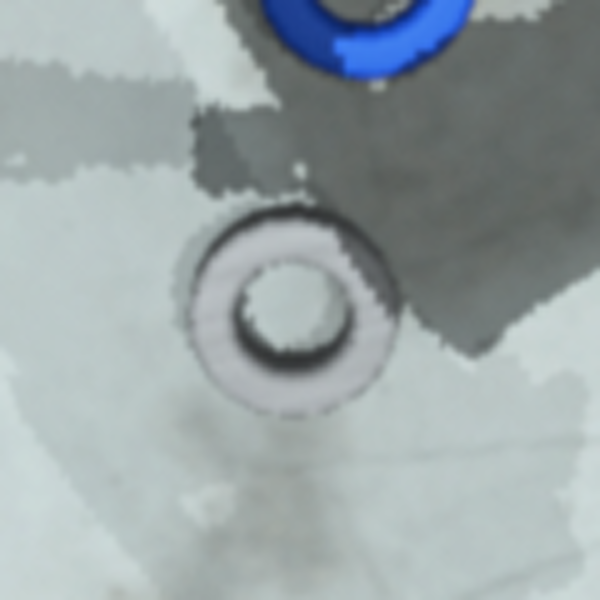

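send_rows(
  rows="0 0 0 -250 -180 -60 1;0 0 0 -250 -180 -60 1;0 0 0 -250 -180 -60 1;0 0 0 -250 -180 -60 1;0 0 0 -250 -180 -60 1;0 0 0 -250 -180 -60 1;0 0 0 -250 -180 -60 1;0 0 0 -250 -180 -60 1",
)

```text
time: 3.45
eef_pos: [0.6361, 0.0247, 0.3128]
tcp_rot: [0.128, 0.992, 0.0, -0.001]
contact_force: [-0.3, -1.0, -0.4]
opening: 1.002
finger_force: 0.0
```

The crop shows a plain grey steel ring. Its top-face centre is at crop (295,314), which is wrist pixel (253,199.8); the blue ring is separate, at the upper edge. Now the carrier from here.

Run:
```python
from h import *
import pickle
s=st();c=ctrl.read_camera("wrist");pickle.dump(c,open("wA.pkl","wb"))
for t in("spindle_top","cross_hole","lap_carrier","hitch_pin","loop_bar"):
    for d in ctrl.look_for(c,t)[:3]:
        p=w(c,d["position"]);print(t,round(d["p"],2),p,px(c,p))
save(c,"w2.png",None,1.5)
```

```text
t 3.45 tcp [0.6361 0.0247 0.3128] rot [ 0.1278  0.9918  0.0001 -0.0006] op 1.002 F [-0.2547 -0.968  -0.4364] q [-0.1205  0.1645  1.6121  0.0003  1.3662 -1.435 ]
spindle_top 0.69 [ 0.6566 -0.001   0.0498] [238.3458 182.035 ]
cross_hole 0.93 [ 0.6553 -0.0015  0.053 ] [237.6906 181.9205]
lap_carrier 0.78 [ 0.6584 -0.0012  0.0498] [238.4998 183.1963]
hitch_pin 0.67 [ 0.4424 -0.1864  0.0198] [71.1828 66.2652]
loop_bar 0.84 [ 0.4049 -0.1795  0.0155] [65.2839 36.3007]
loop_bar 0.62 [0.6467 0.3259 0.0363] [457.6907 117.0458]
```

View pics/w2.png

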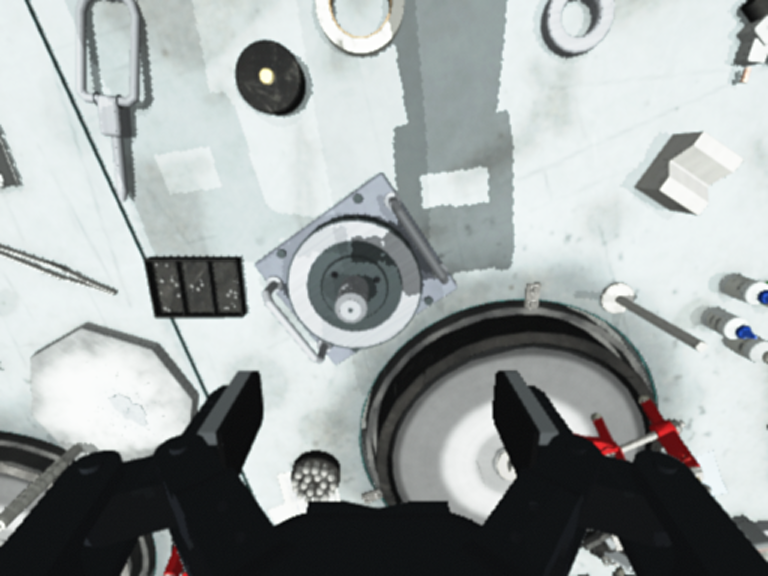

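The spindle's top is at (350,309) of the ×1.5 picture. The plate corners are at (383,173), (456,285), (335,362) and (257,265), with the handles along the edge from (383,173) to (456,285). The pin is at the upper left, head (112,115) and tip (127,198).

Run:
```python
from h import *
import pickle
c=pickle.load(open("wA.pkl","rb"))
T=ctrl.read_camera("top");S=ctrl.read_camera("scene");pickle.dump((T,S),open("TS.pkl","wb"))
print("spindle w",ray(c,np.array([350,309])/1.5,.114)," top",ray(T,np.array([454,199])/1.5,.114))
C=[ray(c,np.array(p)/1.5,.01)[:2] for p in((383,173),(456,285),(335,362),(257,265))];C=np.array(C)
print(C,C.mean(0))
for i in range(4):
    d=C[(i+1)%4]-C[i];print(np.hypot(*d),np.degrees(np.arctan2(d[1],d[0])))
d=.5*(C[1]-C[0]+C[2]-C[3]);print("x axis deg",np.degrees(np.arctan2(d[1],d[0])))
for n,p in(("tip",(127,198)),("headfront",(120,135)),("headback",(107,100))): print(n,ray(c,np.array(p)/1.5,.012))
# zoomed crops side by side
a=cv2.resize(c["color"][110:250,160:310],None,fx=3.2,fy=3.2,interpolation=3)
b=cv2.resize(T["color"][100:190,250:345],None,fx=3.5,fy=3.5,interpolation=3)
o=np.zeros((448,800,3),np.uint8);o[:448,:480]=a[:448];o[:315,480:480+b.shape[1]]=b[:315,:320]
cv2.imwrite("pics/c1.png",o[...,::-1])
```

```text
spindle w [ 0.669 -0.008  0.114]  top [ 0.6688 -0.0096  0.114 ]
[[ 0.5722  0.0474]
 [ 0.7076  0.0959]
 [ 0.7649 -0.0606]
 [ 0.6304 -0.109 ]] [ 0.6688 -0.0066]
0.14377225551054998 19.71228064472144
0.16664241463592802 -69.88127535568889
0.14294503751325985 -160.2183436126961
0.16682340719792266 110.40244236425299
x axis deg 19.746868436821
tip [ 0.5294 -0.2129  0.012 ]
headfront [ 0.4724 -0.1928  0.012 ]
headback [ 0.4407 -0.1908  0.012 ]
```

View pics/c1.png

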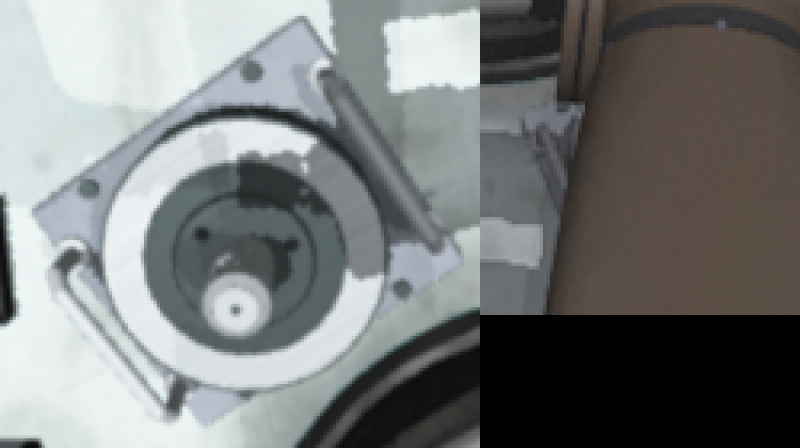

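Spindle (0.6685, −0.007), carrier yaw ≈19.7°. The top view is now hidden by the arm. Next I move towards the collar for a closer fix.

Run:
```python
from h import *
print(go([.50,.25,.20],down(np.radians(75))))
```

```text
[  0.    0.    0.2 190.3 184.5 113.4]
```

send_rows(
  rows="0 0 0 190 185 113 1;0 0 0 190 185 113 1;0 0 0 190 185 113 1;0 0 0 190 185 113 1;0 0 0 190 185 113 1;0 0 0 190 185 113 1;0 0 0 190 185 113 1",
)

```text
time: 4.72
eef_pos: [0.5014, 0.2499, 0.201]
tcp_rot: [0.129, 0.992, 0.0, 0.001]
contact_force: [-0.1, 0.0, 0.2]
opening: 1.0
finger_force: 0.0
```

Run:
```python
from h import *
s=st();c=ctrl.read_camera("wrist")
q=px(c,[.485,.25,.02]);u,v=map(int,q);print(q)
h=45;S=4;im=c["color"][v-h:v+h,u-h:u+h];big=cv2.resize(im,None,fx=S,fy=S,interpolation=cv2.INTER_CUBIC)
g=cv2.GaussianBlur(cv2.cvtColor(big,cv2.COLOR_RGB2GRAY),(0,0),2)
# fit top-face circle: maximise radial edge over x,y with outer r30 and bore r16 at z=.02
gx=cv2.Sobel(g,cv2.CV_32F,1,0);gy=cv2.Sobel(g,cv2.CV_32F,0,1);G=np.hypot(gx,gy);G=np.minimum(G,np.percentile(G,97))
best=[]
th=np.linspace(0,2*np.pi,120)
for x in np.arange(.473,.4975,.0005):
  for y in np.arange(.238,.2625,.0005):
    sc=0
    for r in(.030,.016):
        P=np.array([(px(c,[x+r*np.cos(t),y+r*np.sin(t),.02])-[u-h,v-h])*S for t in th])
        sc+=cv2.remap(G,P[None,:,0].astype(np.float32),P[None,:,1].astype(np.float32),1).mean()
    best.append((sc,x,y))
best.sort(reverse=True);print(np.array(best[:5]))
_,x,y=best[0]
for r in(.03,.016):
    P=np.array([(px(c,[x+r*np.cos(t),y+r*np.sin(t),.02])-[u-h,v-h])*S for t in th]).astype(np.int32);cv2.polylines(big,[P],True,(255,0,0),1)
cv2.imwrite("pics/col.png",big[...,::-1])
print(go([x,y,.024],down(np.radians(75))))
```

```text
t 4.72 tcp [0.5014 0.2499 0.201 ] rot [0.129  0.9916 0.0001 0.0007] op 1.0 F [-0.1247  0.0415  0.2076] q [ 0.2815  0.0836  1.9094 -0.0005  1.1472 -1.0304]
[247.9591 165.3821]
[[63.2965  0.4865  0.252 ]
 [62.8272  0.4865  0.2525]
 [62.3833  0.4865  0.249 ]
 [62.2365  0.486   0.252 ]
 [62.0874  0.486   0.2525]]
[  0.    0.1   0.1  15.7  -1.7 177.3]
```

View pics/col.png

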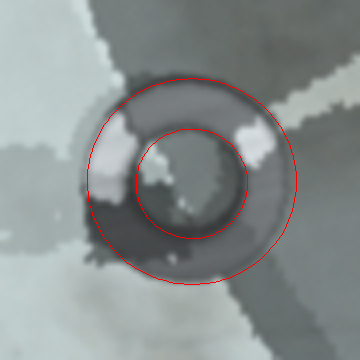

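The circle fitted at (0.4865, 0.252), z = 20 mm, lies on the ring's outer and bore edges. Going down and gripping.

send_rows(
  rows="0 0 0 16 -2 60 1;0 0 0 16 -2 115 1;0 0 0 16 -2 150 1;0 0 0 16 -2 170 1;0 0 0 16 -2 177 1;0 0 0 16 -2 177 1;0 0 0 16 -2 177 -1;0 0 0 16 -2 177 -1",
  grip_force=50,
)

```text
time: 5.78
eef_pos: [0.4861, 0.2526, 0.0253]
tcp_rot: [0.129, 0.992, 0.0, 0.001]
contact_force: [0.3, 0.2, -0.4]
opening: 0.666
finger_force: 53.5
```

send_rows(
  rows="0 0 0 0 0 0 -1;0 0 0 0 0 0 -1;0 0 0 0 0 0 -1;0 0 0 0 0 -60 -1;0 0 0 0 0 -120 -1;0 0 0 0 0 -170 -1;0 0 0 0 0 -170 -1",
)

```text
time: 6.65
eef_pos: [0.4873, 0.2534, 0.1989]
tcp_rot: [0.129, 0.992, 0.002, 0.005]
contact_force: [0.2, -0.9, -3.6]
opening: 0.673
finger_force: 55.3
```

Run:
```python
from h import *
s=st();print(s["finger_force"],go([.6685,-.007,.2],down(np.radians(75))))
c=ctrl.read_camera("wrist");
for d in ctrl.look_for(c,"collar")[:3]:
    p=w(c,d["position"]);print(d["p"],p,px(c,p), R.from_quat(s["tcp_rot"]).inv().apply(p-s["eef_pos"]))
save(c,"g1.png",(150,200,420,384),2)
```

```text
t 6.65 tcp [0.4873 0.2534 0.1989] rot [0.1289 0.9916 0.0024 0.0051] op 0.673 F [ 0.1938 -0.8804 -3.5672] q [ 0.2947  0.0566  1.9422  0.0002  1.1316 -1.0177]
55.28824534267187 [   0.3    0.5    0.2 -241.8 -205.4   -0. ]
0.94 [0.4831 0.2605 0.1939] [262.4578 253.3372] [0.0059 0.0057 0.0051]
0.67 [0.3909 0.297  0.0185] [267.4904  80.2128] [0.106  0.0164 0.1796]
```

View pics/g1.png

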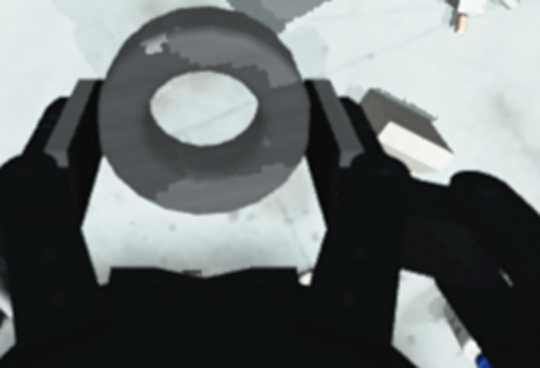

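The collar is held square in the pads. Its top-face centre is at about crop (204,120), which is pixel (252,260).

Run:
```python
from h import *
s=st();c=ctrl.read_camera("wrist");Rt=R.from_quat(s["tcp_rot"]);P0=np.array(s["eef_pos"])
def circ(x,y,r,n=90):
    return np.array([px(c,P0+Rt.apply([x+r*np.cos(t),y+r*np.sin(t),.0053])) for t in np.linspace(0,2*np.pi,n)])
for v in(257,260,263): print(v,Rt.inv().apply(ray(c,(252,v),P0[2]-.0053)-P0))
for x in(-.004,-.002,0,.002,.004):
    q=circ(x,0,.03);b=circ(x,0,.016)
    f=lambda a:((a-[150,200])*2).round(0)
    print(x,"outer",f(q).min(0),f(q).max(0),"bore",f(b).min(0),f(b).max(0))
```

```text
t 6.75 tcp [0.4841 0.2523 0.1928] rot [ 0.129   0.9916 -0.0001 -0.0002] op 0.666 F [-0.5236  0.0919 -2.8925] q [ 0.2945  0.0616  1.9488  0.0001  1.1316 -1.0177]
257 [0.0035 0.0001 0.0053]
260 [0.0016 0.0001 0.0053]
263 [-0.0002  0.0001  0.0053]
-0.004 outer [94. 37.] [313. 226.] bore [145.  86.] [262. 186.]
-0.002 outer [94. 30.] [313. 221.] bore [145.  79.] [262. 181.]
0 outer [93. 23.] [314. 215.] bore [145.  72.] [262. 175.]
0.002 outer [93. 15.] [314. 209.] bore [144.  65.] [263. 169.]
0.004 outer [92.  8.] [315. 204.] bore [144.  59.] [263. 163.]
```

send_rows(
  rows="0 0 0 -245 -204 0 -1;0 0 0 -245 -204 0 -1;0 0 0 -245 -204 0 -1;0 0 0 -245 -204 0 -1;0 0 0 -245 -204 0 -1;0 0 0 -245 -204 0 -1;0 0 0 -245 -204 0 -1;0 0 0 -245 -204 0 -1",
)

```text
time: 7.8
eef_pos: [0.668, -0.0061, 0.1917]
tcp_rot: [0.128, 0.992, 0.0, -0.002]
contact_force: [-0.3, -0.2, -2.2]
opening: 0.671
finger_force: 55.2
```

Run:
```python
from h import *
for i in range(3): s=st();c=ctrl.read_camera("wrist")
print(go([.6685,-.007,.12],down(np.radians(75))))
print(px(c,[.6685,-.007,.114]))
save(c,"g2.png",(150,170,420,384),2.5)
import cv2
im=cv2.imread("pics/g2.png");
for r,z in((.014,.114),(.009,.114)):
    P=np.array([(px(c,[.6685+r*np.cos(t),-.007+r*np.sin(t),z])-[150,170])*2.5 for t in np.linspace(0,6.283,60)]).astype(np.int32);cv2.polylines(im,[P],True,(0,0,255),1)
cv2.imwrite("pics/g2.png",im)
```

```text
t 7.8 tcp [ 0.668  -0.0061  0.1917] rot [ 0.1284  0.9917  0.0002 -0.0016] op 0.671 F [-0.3129 -0.1864 -2.2346] q [-0.1608  0.3249  1.6444  0.0004  1.1755 -1.4743]
t 7.85 tcp [ 0.6682 -0.0059  0.1923] rot [ 0.1282  0.9918  0.0002 -0.001 ] op 0.669 F [ 0.0968  0.6203 -2.1343] q [-0.1605  0.3243  1.6439  0.0003  1.1754 -1.4744]
t 7.9 tcp [ 0.6685 -0.006   0.1928] rot [ 0.1281  0.9918  0.0001 -0.0006] op 0.669 F [-0.193   0.7555 -2.6973] q [-0.1606  0.3239  1.6435  0.0002  1.1754 -1.4745]
[ 0.  -0.   0.3 -0.1 -0.9 73.2]
[250.4425 212.3805]
```

View pics/g2.png

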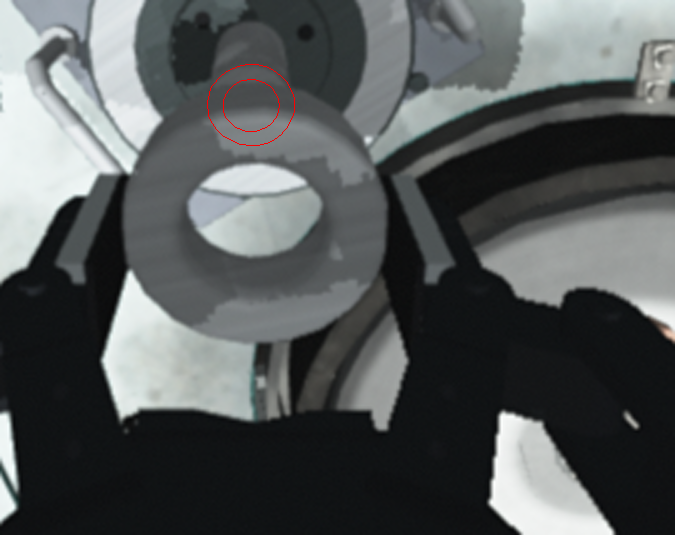

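The spindle shaft at column 251 agrees with the projected circle, and the collar hangs over it. Lowering in stages while watching the force.

send_rows(
  rows="0 0 0 -0.5 -1 25 -1;0 0 0 -0.5 -1 45 -1;0 0 0 -0.5 -1 52 -1;0 0 0 -0.5 -1 57 -1;0 0 0 -0.5 -1 62 -1;0 0 0 -0.5 -1 66 -1;0 0 0 -0.5 -1 66 -1",
)

```text
time: 8.82
eef_pos: [0.6695, -0.0087, 0.1272]
tcp_rot: [0.129, 0.992, -0.0, -0.0]
contact_force: [-0.5, 0.2, -2.1]
opening: 0.67
finger_force: 55.2
```

Run:
```python
from h import *
s=st();print(s["wrist_torque"])
```

```text
t 8.82 tcp [ 0.6695 -0.0087  0.1272] rot [ 0.1291  0.9916 -0.     -0.0001] op 0.67 F [-0.5     0.2307 -2.0515] q [-0.1643  0.3955  1.6795 -0.      1.0669 -1.4762]
[-0.0259 -0.0268 -0.0392]
```

No side force with the bottom at about 102 mm, so the collar is on the spindle. Continuing to the hub.

send_rows(
  rows="0 0 0 0 0 10 -1;0 0 0 0 0 22 -1;0 0 0 0 0 34 -1;0 0 0 0 0 42 -1;0 0 0 0 0 45 -1;0 0 0 0 0 47 -1;0 0 0 0 0 47 -1",
)

```text
time: 9.7
eef_pos: [0.6698, -0.0087, 0.0806]
tcp_rot: [0.129, 0.992, -0.0, 0.0]
contact_force: [-0.4, 0.0, -2.2]
opening: 0.665
finger_force: 55.2
```

send_rows(
  rows="0 0 0 0 0 0 0.6;0 0 0 0 0 0 1;0 0 0 0 0 0 1;0 0 0 0 0 -60 1;0 0 0 0 0 -120 1;0 0 0 0 0 -180 1;0 0 0 0 0 -180 1",
)

```text
time: 10.58
eef_pos: [0.6728, -0.0091, 0.2694]
tcp_rot: [0.129, 0.992, -0.0, 0.008]
contact_force: [0.7, -0.6, -0.6]
opening: 1.001
finger_force: 0.0
```

Run:
```python
from h import *
s=st();c=ctrl.read_camera("scene")
for d in ctrl.look_for(c,"collar")[:3]: p=w(c,d["position"]);print(d["p"],p)
# pin view: camera behind TCP; want pin (0.45,-0.18)
print(go([.52,-.16,.25],down(np.radians(75))))
```

```text
t 10.57 tcp [ 0.6728 -0.0091  0.2694] rot [ 0.129   0.9916 -0.0003  0.0076] op 1.001 F [ 0.6663 -0.6182 -0.6239] q [-0.1641  0.263   1.5757  0.      1.2878 -1.4762]
0.67 [ 0.6584 -0.0267  0.0696]
0.44 [0.3988 0.2868 0.0211]
[   0.     0.1    0.2  106.1 -184.6   11.2]
```

send_rows(
  rows="0 0 0 106 -185 11 1;0 0 0 106 -185 11 1;0 0 0 106 -185 11 1;0 0 0 106 -185 11 1;0 0 0 106 -185 11 1;0 0 0 106 -185 11 1",
)

```text
time: 11.42
eef_pos: [0.5196, -0.1598, 0.2479]
tcp_rot: [0.129, 0.992, 0.001, -0.001]
contact_force: [-0.1, 0.7, 0.1]
opening: 1.001
finger_force: 0.0
```

Run:
```python
from h import *
import pickle
s=st();c=ctrl.read_camera("wrist");pickle.dump(c,open("wP.pkl","wb"))
for t in("hitch_pin","loop_bar"):
    for d in ctrl.look_for(c,t)[:2]: p=w(c,d["position"]);print(t,d["p"],p,px(c,p))
save(c,"p1.png",(130,0,430,225),2.6)
```

```text
t 11.43 tcp [ 0.5196 -0.1598  0.2479] rot [ 0.129   0.9916  0.0006 -0.001 ] op 1.001 F [-0.0982  0.6776  0.1209] q [-0.4851  0.0021  1.9044  0.0005  1.2374 -1.7973]
hitch_pin 0.93 [ 0.4276 -0.1855  0.0183] [212.3925 104.9767]
loop_bar 0.62 [ 0.3985 -0.1673  0.0158] [219.8485  76.4251]
```

View pics/p1.png

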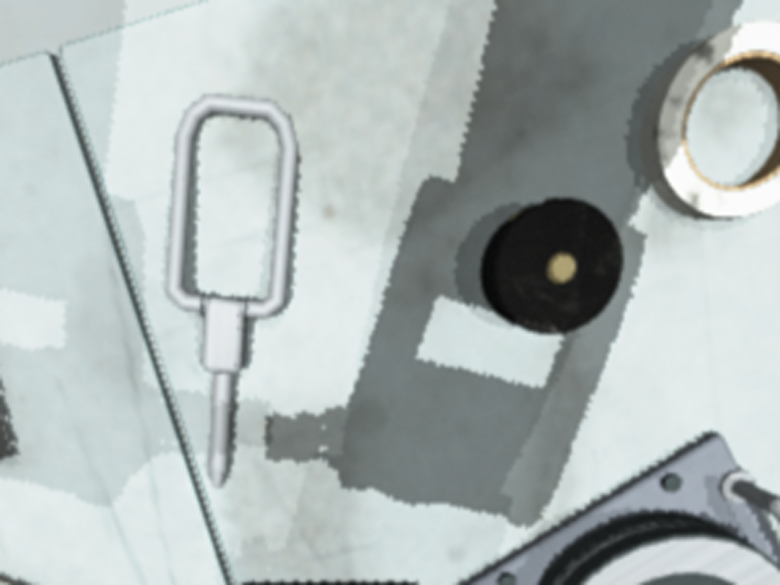

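The picture shows the pin clear of everything: tip at crop (219,485), head front at (224,371), head back at (225,300) and end bar at (237,104). The loop lies back towards the robot. The jar at (558,265) is well to the side.

Run:
```python
from h import *
import pickle
c=pickle.load(open("wP.pkl","rb"))
f=lambda p,z: ray(c,np.array(p)/2.6+[130,0],z)[:2]
tip=f((219,485),.012);bar=f((237,104),.004);hf=f((224,371),.022);hb=f((225,300),.022)
d=tip-bar;a=np.arctan2(d[1],d[0]);u=d/np.hypot(*d)
print("tip",tip,"bar",bar,"len",np.hypot(*d),"(exp ~183)","yaw",np.degrees(a),"hf",(hf-bar)@u,"hb",(hb-bar)@u, "lat",np.cross(u,hf-bar),np.cross(u,hb-bar))
hc=(hf+hb)/2;d2=tip-f((225,376),.012);print("shank yaw",np.degrees(np.arctan2(d2[1],d2[0])))
O=tip-.048*u;print("origin from tip",O,"from bar",bar+.1345*u)
# another view: top + scene prediction of head etc
T=ctrl.read_camera("top")
for d in ctrl.look_for(T,"hitch_pin")[:1]: print(w(T,d["position"]))
for d in ctrl.look_for(T,"loop_bar")[:1]: print(w(T,d["position"]))
s=ctrl.get_state()
G=O-.028*u;print("grasp",G,go([*G,.10],down(a+np.pi/2)),go([*G,.10],down(a-np.pi/2)))
```

```text
tip [ 0.5306 -0.2161] bar [ 0.3589 -0.1549] len 0.18229941687505544 (exp ~183) yaw -19.608490491333388 hf 0.12041720427139567 hb 0.08680679288228912 lat 0.0012971473107134326 0.0003545573551137042
shank yaw -20.32763176078839
origin from tip [ 0.4854 -0.2   ] from bar [ 0.4856 -0.2001]
[ 0.4505 -0.1828  0.0165]
[ 0.4108 -0.1488  0.0183]
grasp [ 0.459  -0.1906] [  0.   -0.    4.9  51.2 -45.5 149.2] [   0.     0.  -175.1   51.2  -45.5  149.2]<stdin>:7: DeprecationWarning: Arrays of 2-dimensional vectors are deprecated. Use arrays of 3-dimensional vectors instead. (deprecated in NumPy 2.0)
```

Tip, bar and head agree: the pin origin is (0.4855, −0.200) with yaw −19.7°. Going over the head.

send_rows(
  rows="0 0 5 51 -45.5 50 1;0 0 5 51 -45.5 100 1;0 0 5 51 -45.5 149 1;0 0 5 51 -45.5 180 1;0 0 5 51 -45.5 180 1;0 0 5 51 -45.5 180 1",
)

```text
time: 12.48
eef_pos: [0.46, -0.1918, 0.0708]
tcp_rot: [0.172, 0.985, -0.001, 0.001]
contact_force: [-0.7, -0.2, -1.2]
opening: 0.999
finger_force: 0.0
```

Run:
```python
from h import *
s=st();a=np.radians(-19.7);u=np.array([np.cos(a),np.sin(a)]);G=np.array([.4855,-.2])-.028*u
print(go([*G,.026],down(a+np.pi/2)))
```

```text
t 12.47 tcp [ 0.46   -0.1918  0.0708] rot [ 0.1719  0.9851 -0.0005  0.0012] op 0.999 F [-0.7206 -0.1531 -1.1647] q [-0.5989  0.1354  2.1273  0.      0.8763 -1.8241]
[-0.   0.1 -0.1  1.4  0.9 44.8]
```

send_rows(
  rows="0 0 0 1 1 25 1;0 0 0 1 1 38 1;0 0 0 1 1 43 1;0 0 0 1 1 43 -1;0 0 0 1 1 43 -1;0 0 0 1 1 43 -1;0 0 0 1 1 43 -1;0 0 0 1 1 43 -1",
  grip_force=70,
)

```text
time: 13.48
eef_pos: [0.4588, -0.1904, 0.0271]
tcp_rot: [0.172, 0.985, -0.0, 0.001]
contact_force: [-0.4, -0.0, 2.9]
opening: 0.219
finger_force: 70.4
```

Run:
```python
from h import *
s=st();print(s["finger_force"])
```

```text
t 13.47 tcp [ 0.4588 -0.1904  0.0271] rot [ 0.1722  0.9851 -0.0003  0.0006] op 0.219 F [-0.3825 -0.0137  2.8528] q [-0.5979  0.2161  2.1383  0.0001  0.7859 -1.8227]
70.44394254684448
```

Head gripped. Lifting, then working out the start of the insertion.

send_rows(
  rows="0 0 0 0 0 -40 -1;0 0 0 0 0 -100 -1;0 0 0 0 0 -125 -1;0 0 0 0 0 -125 -1",
)

```text
time: 13.98
eef_pos: [0.4591, -0.1906, 0.1531]
tcp_rot: [0.172, 0.985, -0.001, 0.002]
contact_force: [-0.1, 0.1, -2.5]
opening: 0.212
finger_force: 69.7
```

Run:
```python
from h import *
s=st();a=np.radians(19.75);h=np.array([np.cos(a),np.sin(a)])
P=np.array([.669,-.008])-.1083*h
print(P,go([*P,.15],down(a+np.pi/2)))
```

```text
t 13.97 tcp [ 0.4591 -0.1906  0.1531] rot [ 0.1721  0.9851 -0.001   0.0021] op 0.212 F [-0.1453  0.0533 -2.481 ] q [-0.5979 -0.0011  2.0931 -0.      1.045  -1.8227]
[ 0.5671 -0.0446] [ -0.2   0.2 -39.6 -52.  174.    3.1]
```

send_rows(
  rows="0 0 -8 -12 40 0 -1;0 0 -16 -24 80 0 -1;0 0 -24 -36 120 0 -1;0 0 -32 -48 155 0 -1;0 0 -39.5 -52 174 0 -1;0 0 -39.5 -52 174 0 -1;0 0 -39.5 -52 174 0 -1",
)

```text
time: 14.85
eef_pos: [0.5648, -0.0442, 0.1493]
tcp_rot: [-0.17, 0.985, 0.001, -0.002]
contact_force: [0.4, -0.1, -1.7]
opening: 0.215
finger_force: 69.6
```

Run:
```python
from h import *
import pickle
for i in range(2): s=st();c=ctrl.read_camera("wrist")
pickle.dump(c,open("wH.pkl","wb"))
a=np.radians(19.75);h=np.array([np.cos(a),np.sin(a)]);P=np.array([.669,-.008])-.1083*h
print(go([*P,.1031],down(a+np.pi/2)))
Q=np.array(s["eef_pos"])[:2];Rt=R.from_quat(s["tcp_rot"])
print("pred tip px",px(c,np.array(s["eef_pos"])+Rt.apply([-.0763,0,.0151])))
for n in("scene","top","wrist"):
    d=c if n=="wrist" else ctrl.read_camera(n)
    for t in("hitch_pin","loop_bar"):
        for k in ctrl.look_for(d,t)[:2]: print(n,t,round(k["p"],2),w(d,k["position"]))
```

```text
t 14.85 tcp [ 0.5648 -0.0442  0.1493] rot [-0.1699  0.9855  0.0006 -0.0018] op 0.215 F [ 0.4323 -0.0898 -1.7322] q [-0.2569  0.1607  1.9274 -0.0004  1.0572 -2.1691]
t 14.9 tcp [ 0.565  -0.0444  0.1498] rot [-0.1699  0.9855  0.0004 -0.0013] op 0.219 F [ 0.2232 -0.4023 -2.2208] q [-0.2573  0.16    1.927  -0.0004  1.0572 -2.1693]
[ 0.  -0.1 -0.2 -1.8 -0.7 47.2]
pred tip px [252.1484 353.8561]
scene hitch_pin 0.61 [ 0.5239 -0.0605  0.1367]
scene loop_bar 0.69 [ 0.5013 -0.0745  0.1406]
top loop_bar 0.34 [0.6441 0.3331 0.0409]
wrist hitch_pin 0.58 [ 0.5216 -0.0536  0.1419]
wrist loop_bar 0.95 [ 0.5023 -0.0737  0.1373]
```

send_rows(
  rows="0 0 0 -1 -1 25 -1;0 0 0 -1 -1 47 -1;0 0 0 -1 -1 47 -1;0 0 0 -1 -1 47 -1",
)

```text
time: 15.85
eef_pos: [0.568, -0.0447, 0.1052]
tcp_rot: [-0.171, 0.985, -0.0, 0.001]
contact_force: [-0.3, 0.0, -2.0]
opening: 0.217
finger_force: 69.6
```

Run:
```python
from h import *
for i in range(2): s=st();c=ctrl.read_camera("scene")
a=np.radians(19.75);h=np.array([np.cos(a),np.sin(a)]);P=np.array([.669,-.008])-.1083*h
print(go([*P,.1031],down(a+np.pi/2)))
```

```text
t 15.85 tcp [ 0.568  -0.0447  0.1052] rot [-0.1709  0.9853 -0.0003  0.0006] op 0.217 F [-0.3099  0.0283 -2.0243] q [-0.2566  0.2255  1.9438 -0.      0.971  -2.1707]
t 15.9 tcp [ 0.5683 -0.0448  0.1057] rot [-0.1709  0.9853 -0.0005  0.001 ] op 0.216 F [-0.4415 -1.1637 -1.6907] q [-0.2566  0.2251  1.9434 -0.      0.9709 -2.1707]
[-0.1  0.1 -0.1  1.1  0.6  2.7]
```

send_rows(
  rows="0 0 0 0 0.5 2 -1;0 0 0 -10 0.5 2 -1;0 0 0 -16 0.5 2 -1;0 0 0 -20 0.5 2 -1;0 0 0 -24 0.5 2 -1;0 0 0 -24 0.5 2 -1",
)

```text
time: 16.7
eef_pos: [0.5901, -0.0359, 0.1023]
tcp_rot: [-0.171, 0.985, -0.0, 0.0]
contact_force: [0.6, 0.4, -2.3]
opening: 0.213
finger_force: 69.6
```

Run:
```python
from h import *
for i in range(2): s=st();c=ctrl.read_camera("scene")
a=np.radians(19.75);h=np.array([np.cos(a),np.sin(a)]);P=np.array([.669,-.008])-.0283*h
print(go([*P,.1031],down(a+np.pi/2)),s["wrist_torque"])
```

```text
t 16.7 tcp [ 0.5901 -0.0359  0.1023] rot [-0.171   0.9853 -0.      0.    ] op 0.213 F [ 0.5995  0.3859 -2.3089] q [-0.2323  0.273   1.8914 -0.      0.9772 -2.1467]
t 16.75 tcp [ 0.5899 -0.036   0.1022] rot [-0.1709  0.9853  0.     -0.0001] op 0.218 F [-0.7946  0.3109 -2.4556] q [-0.2325  0.2728  1.8918 -0.0001  0.9773 -2.1467]
[  0.   -0.   -0.1 -55.8  -0.4  -0.9] [ 0.0377  0.0368 -0.0387]
```

Tip is about 6 mm into the hole with no force. Continuing.

send_rows(
  rows="0 0 0 -6 -0.3 -1 -1;0 0 0 -12 -0.3 -1 -1;0 0 0 -18 -0.3 -1 -1;0 0 0 -24 -0.3 -1 -1;0 0 0 -30 -0.3 -1 -1;0 0 0 -30 -0.3 -1 -1",
)

```text
time: 17.55
eef_pos: [0.6187, -0.0261, 0.1034]
tcp_rot: [-0.171, 0.985, -0.0, 0.0]
contact_force: [0.4, 0.1, -1.0]
opening: 0.213
finger_force: 69.6
```

Run:
```python
from h import *
for i in range(2): s=st();c=ctrl.read_camera("scene")
a=np.radians(19.75);h=np.array([np.cos(a),np.sin(a)]);P=np.array([.669,-.008])-.0283*h
print(go([*P,.1031],down(a+np.pi/2)),s["wrist_torque"])
```

```text
t 17.55 tcp [ 0.6187 -0.0261  0.1034] rot [-0.171   0.9853 -0.0001  0.0001] op 0.213 F [ 0.3879  0.0764 -1.0077] q [-0.2058  0.3264  1.8207 -0.      0.9942 -2.1202]
t 17.6 tcp [ 0.6183 -0.0261  0.1032] rot [-0.171   0.9853  0.     -0.0001] op 0.219 F [ 0.2127 -0.5447 -2.1651] q [-0.2059  0.3262  1.8213 -0.0001  0.9943 -2.1203]
[  0.   -0.   -0.1 -25.7  -0.1   0.1] [-0.0037  0.031   0.0149]
```

send_rows(
  rows="0 0 0 -6 0 0 -1;0 0 0 -12 0 0 -1;0 0 0 -18 0 0 -1;0 0 0 -22 0 0 -1;0 0 0 -25 0 0 -1;0 0 0 -25 0 0 -1",
)

```text
time: 18.4
eef_pos: [0.6416, -0.0178, 0.1032]
tcp_rot: [-0.171, 0.985, 0.0, -0.0]
contact_force: [-0.4, 0.1, -2.0]
opening: 0.215
finger_force: 69.8
```

send_rows(
  rows="0 0 0 -1 0 0 -1;0 0 0 -2 0 0 -1;0 0 0 -2 0 0 -1",
)

```text
time: 18.77
eef_pos: [0.6418, -0.0177, 0.1032]
tcp_rot: [-0.171, 0.985, 0.0, -0.003]
contact_force: [-6.1, -2.5, 1.8]
opening: 0.218
finger_force: 70.1
```

Run:
```python
from h import *
for i in range(2): s=st();c=ctrl.read_camera("scene")
a=np.radians(19.75);h=np.array([np.cos(a),np.sin(a)]);P=np.array([.669,-.008])-.0283*h
print(go([*P,.1031],down(a+np.pi/2)),s["wrist_torque"],"axial",np.array(s["contact_force"])[:2]@h)
```

```text
t 18.77 tcp [ 0.6418 -0.0177  0.1032] rot [-0.1711  0.9853  0.     -0.0028] op 0.218 F [-6.0872 -2.522   1.757 ] q [-0.1847  0.3737  1.7585 -0.0023  1.0146 -2.0981]
t 18.82 tcp [ 0.6418 -0.0177  0.1032] rot [-0.171   0.9853  0.     -0.0028] op 0.213 F [-6.3084 -3.431   1.8799] q [-0.1847  0.3737  1.7586 -0.0022  1.0145 -2.0981]
[ 0.1 -0.3 -0.1 -0.5 -0.   0.1] [-0.3634  1.0516 -0.0314] axial -7.0967147645733
```

Head face met the spindle (7 N axial, within 0.5 mm of the expected place). Releasing and rising.

send_rows(
  rows="0 0 0 0.5 0 0 -0.2;0 0 0 0.5 0 0 0.2;0 0 0 0.5 0 0 0.6;0 0 0 0.5 0 0 0.6;0 0 0 0.5 0 -40 0.6;0 0 0 0.5 0 -90 0.6;0 0 0 0.5 0 -140 0.6;0 0 0 0.5 0 -140 0.6",
)

```text
time: 19.88
eef_pos: [0.646, -0.0177, 0.2503]
tcp_rot: [-0.171, 0.985, -0.002, 0.006]
contact_force: [-0.1, 0.2, -1.0]
opening: 0.796
finger_force: 0.0
```

Run:
```python
from h import *
s=st();a=np.radians(19.75);h=np.array([np.cos(a),np.sin(a),0])
for n in("scene","wrist"):
    c=ctrl.read_camera(n)
    for t in("hitch_pin","loop_bar","collar"):
        for k in ctrl.look_for(c,t)[:2]:
            p=w(c,k["position"]);r=p-[.669,-.008,0];print(n,t,round(k["p"],2),p,"axial",r@h,"lat",-r[0]*h[1]+r[1]*h[0])
```

```text
t 19.88 tcp [ 0.646  -0.0177  0.2503] rot [-0.1709  0.9853 -0.0021  0.0057] op 0.796 F [-0.1126  0.2259 -1.0407] q [-0.1842  0.2206  1.6616  0.0001  1.2472 -2.0985]
scene hitch_pin 0.62 [ 0.6693 -0.034   0.0728] axial -0.008540670933493002 lat -0.02454052046234109
scene hitch_pin 0.48 [ 0.608  -0.0279  0.0853] axial -0.06408374716556306 lat 0.0018904738655502705
scene loop_bar 0.61 [ 0.5832 -0.0439  0.0837] axial -0.09288838907295478 lat -0.0047485278767682715
scene loop_bar 0.5 [ 0.6442 -0.0396  0.0465] axial -0.03403618502556731 lat -0.021395589883312766
scene collar 0.55 [0.3996 0.285  0.0197] axial -0.1545532313451009 lat 0.36676539729516255
wrist hitch_pin 0.92 [ 0.6027 -0.028   0.0917] axial -0.06915125548677022 lat 0.00357516478214126
wrist loop_bar 0.77 [ 0.5803 -0.0481  0.0832] axial -0.09700939229871192 lat -0.007774996368376801
wrist loop_bar 0.72 [ 0.6656 -0.0127  0.074 ] axial -0.004746885625277442 lat -0.0032629232197430138
wrist collar 0.75 [ 0.6652 -0.0122  0.0746] axial -0.005029726897594773 lat -0.00266370983868134
```

The pin and loop are seen in place; the bar should be 0.1067 m behind the home TCP. I will turn the gripper so it closes along the pin's axis, pinch the end bar lightly and lead it along its arc.

Run:
```python
from h import *
s=st();a=np.radians(19.75);h=np.array([np.cos(a),np.sin(a)])
B=np.array([.6418,-.0177])-.1067*h+.001*h;print(B,go([*B,.18],down(a)))
print("arc [axial, up] mm")
for j in np.arange(.15,2.01,.15):
    f=j-.18;print(round(j,2),np.round(90*np.array([np.cos(.18)-np.cos(f),np.sin(f)+np.sin(.18)]),1))
```

```text
t 20.27 tcp [ 0.6425 -0.0172  0.2415] rot [-0.1708  0.9853  0.0005 -0.0014] op 0.803 F [ 0.2277 -0.7245 -0.4452] q [-0.1844  0.2272  1.67   -0.      1.2473 -2.0985]
[ 0.5423 -0.0534] [ -0.1  -0.2  89.9 106.4  -0.5  61.8]
arc [axial, up] mm
0.15 [-1.4 13.4]
0.3 [-0.8 26.9]
0.45 [ 1.8 40.1]
0.6 [ 6.4 52.8]
0.75 [12.8 64.7]
0.9 [20.9 75.5]
1.05 [30.5 84.9]
1.2 [41.4 92.8]
1.35 [53.4 99. ]
1.5 [ 66.2 103.3]
1.65 [ 79.5 105.7]
1.8 [ 93. 106.]
1.95 [106.4 104.3]
```

send_rows(
  rows="0 0 10 20 0 0 0.2;0 0 20 40 0 0 0.2;0 0 30 60 0 0 0.2;0 0 40 80 0 0 0.2;0 0 50 100 0 20 0.2;0 0 60 106 -0.5 40 0.2;0 0 70 106 -0.5 55 0.2;0 0 80 106 -0.5 60 0.2",
)

```text
time: 21.28
eef_pos: [0.5424, -0.0533, 0.1813]
tcp_rot: [0.505, 0.863, -0.0, -0.002]
contact_force: [0.1, -0.0, 0.7]
opening: 0.598
finger_force: 0.0
```

Run:
```python
from h import *
s=st();a=np.radians(19.75)
print(go([.5423,-.0534,.14],down(a)))
```

```text
t 21.27 tcp [ 0.5424 -0.0533  0.1813] rot [ 0.5051  0.8631 -0.0004 -0.0016] op 0.598 F [ 0.1394 -0.019   0.6956] q [-0.2841  0.0745  1.958   0.      1.1125 -0.7959]
[-0.1 -0.1  9.6 -0.2 -0.1 41.3]
```

send_rows(
  rows="0 0 9.6 0 0 30 0.2;0 0 9.6 0 0 42 0.2;0 0 9.6 0 0 42 0.2;0 0 9.6 0 0 42 0.2",
)

```text
time: 21.78
eef_pos: [0.5441, -0.0536, 0.1422]
tcp_rot: [0.572, 0.82, 0.0, 0.001]
contact_force: [-0.0, 0.3, -0.1]
opening: 0.602
finger_force: 0.0
```

Run:
```python
from h import *
s=st();a=np.radians(19.75);h=np.array([np.cos(a),np.sin(a),0]);l=np.array([-h[1],h[0],0])
print(go([.5423,-.0534,.077],down(a)))
c=ctrl.read_camera("wrist")
for k in ctrl.look_for(c,"loop_bar")[:2]: print(k["p"],w(c,k["position"]))
# brightness map on plane z=.08: rows axial -155..-95 step 2 (averaged over central 16 mm of lat)
O=np.array([.669,-.008,0])
g=cv2.cvtColor(c["color"],cv2.COLOR_RGB2GRAY)
for z in(.072,.08):
  v=[]
  for ax in range(-160,-100,2):
    q=[px(c,O+h*ax/1000+l*y/1000+[0,0,z]) for y in range(-8,9,2)]
    v.append(int(np.mean([g[int(b),int(a_)] if 0<=b<384 and 0<=a_<512 else -1 for a_,b in q])))
  print(z,dict(zip(range(-160,-100,2),v)))
cv2.imwrite("pics/loop.png",c["color"][...,::-1])
```

```text
t 21.77 tcp [ 0.5441 -0.0536  0.1422] rot [0.5725 0.8199 0.0002 0.0007] op 0.602 F [-0.0023  0.3247 -0.1321] q [-0.2838  0.1255  1.9817 -0.      1.0329 -0.6355]
[ 0.1  0.   0.4  0.9 -1.7 65.2]
0.75 [ 0.5814 -0.0353  0.0834]
0.23 [ 0.6177 -0.0173  0.0925]
0.072 {-160: 235, -158: 237, -156: 238, -154: 239, -152: 238, -150: 238, -148: 237, -146: 226, -144: 222, -142: 222, -140: 230, -138: 198, -136: 105, -134: 126, -132: 116, -130: 140, -128: 221, -126: 217, -124: 225, -122: 221, -120: 216, -118: 218, -116: 218, -114: 221, -112: 217, -110: 216, -108: 218, -106: 219, -104: 218, -102: 217}
0.08 {-160: 231, -158: 233, -156: 234, -154: 235, -152: 235, -150: 234, -148: 234, -146: 227, -144: 223, -142: 222, -140: 228, -138: 204, -136: 104, -134: 126, -132: 116, -130: 137, -128: 218, -126: 219, -124: 222, -122: 221, -120: 222, -118: 229, -116: 230, -114: 230, -112: 229, -110: 228, -108: 228, -106: 228, -104: 226, -102: 227}
```

The bar shows clearly at −133 mm on the axis, so the gripper is right over it. Descending and pinching with 20 N.

send_rows(
  rows="0 0 0.3 0 0 30 0.2;0 0 0.3 0 0 55 0.2;0 0 0.3 0 0 65 0.2;0 0 0.3 0 0 65 0.2",
  grip_force=20,
)

```text
time: 22.38
eef_pos: [0.5435, -0.0534, 0.0764]
tcp_rot: [0.575, 0.818, -0.0, -0.0]
contact_force: [0.3, 0.0, 0.0]
opening: 0.596
finger_force: 0.0
```

Run:
```python
from h import *
s=st();a=np.radians(19.75)
print(go([.5437,-.053,.077],down(a)))
```

```text
t 22.38 tcp [ 0.5435 -0.0534  0.0764] rot [ 0.5751  0.8181 -0.     -0.0002] op 0.596 F [0.3238 0.0078 0.0131] q [-0.2838  0.2237  2.0101  0.      0.9082 -0.6291]
[-0.  -0.   0.   0.4  0.3 -0.6]
```

send_rows(
  rows="0 0 0 0 0 0 -0.3;0 0 0 0 0 0 -0.8;0 0 0 0 0 0 -1;0 0 0 0 0 0 -1;0 0 0 0 0 0 -1;0 0 0 0 0 0 -1",
)

```text
time: 23.12
eef_pos: [0.543, -0.0535, 0.0761]
tcp_rot: [0.575, 0.818, -0.0, -0.001]
contact_force: [-4.3, -0.5, 1.7]
opening: 0.083
finger_force: 20.5
```

Run:
```python
from h import *
s=st();print(s["finger_force"])
```

```text
t 23.12 tcp [ 0.543  -0.0535  0.0761] rot [ 0.5751  0.8181 -0.0004 -0.0006] op 0.083 F [-4.2832 -0.4568  1.7165] q [-0.284   0.2235  2.0108 -0.0005  0.9086 -0.629 ]
20.53510790443397
```

Bar pinched (7 mm), with a light push towards home. Leading it up the arc.

send_rows(
  rows="0 0 0 0 -1 -13 -1;0 0 0 0 -0.5 -27 -1;0 0 0 0 2 -40 -1;0 0 0 0 6.5 -53 -1;0 0 0 0 13 -65 -1;0 0 0 0 13 -65 -1",
)

```text
time: 23.88
eef_pos: [0.5472, -0.0515, 0.1408]
tcp_rot: [0.574, 0.819, -0.01, -0.01]
contact_force: [-28.0, -12.1, 9.5]
opening: 0.083
finger_force: 21.5
```

Run:
```python
from h import *
s=st();print(s["finger_force"])
c=ctrl.read_camera("scene")
for t in("loop_bar","hitch_pin"):
    for k in ctrl.look_for(c,t)[:2]: print(t,k["p"],w(c,k["position"]))
```

```text
t 23.88 tcp [ 0.5472 -0.0515  0.1408] rot [ 0.5737  0.8189 -0.0102 -0.0098] op 0.083 F [-27.9678 -12.1047   9.5203] q [-0.2731  0.1476  1.96   -0.0145  1.0593 -0.6144]
21.489528715610504
loop_bar 0.63 [ 0.5875 -0.0628  0.1185]
loop_bar 0.51 [0.4271 0.0539 0.0174]
hitch_pin 0.68 [ 0.6256 -0.0271  0.0997]
hitch_pin 0.5 [ 0.5897 -0.0609  0.1153]
```

The loop starts about 0.12 rad lower than nominal, from pin sag, so my arc ran too far inward (30 N, pressing the pin home). I correct the arc by backing off about 8 mm and following the true one.

send_rows(
  rows="0 0 0 0 -7.5 0 -1;0 0 0 0 -7.5 0 -1;0 0 0 0 -4.5 -6.5 -1;0 0 0 0 -0.5 -12.5 -1;0 0 0 0 -0.5 -12.5 -1",
)

```text
time: 24.65
eef_pos: [0.5533, -0.0505, 0.1556]
tcp_rot: [0.575, 0.818, -0.003, -0.002]
contact_force: [-12.0, -4.8, 4.8]
opening: 0.084
finger_force: 20.1
```

Run:
```python
from h import *
s=st();a=np.radians(19.75);h=np.array([np.cos(a),np.sin(a),0])
r=np.array(s["eef_pos"])-[.669,-.008,0];print("axial pos",r@h,"axial F",np.array(s["contact_force"])@h)
```

```text
t 24.65 tcp [ 0.5533 -0.0505  0.1556] rot [ 0.5748  0.8183 -0.0032 -0.0019] op 0.084 F [-11.9751  -4.8142   4.7723] q [-0.2716  0.1308  1.9483 -0.0055  1.0682 -0.6151]
axial pos -0.12325115221497518 axial F -12.897464243833838
```

send_rows(
  rows="0 0 0 0 2.5 -6 -1;0 0 0 0 7.5 -11.5 -1;0 0 0 0 12 -16 -1;0 0 0 0 17.5 -20.5 -1;0 0 0 0 23 -24.5 -1;0 0 0 0 28.5 -28 -1;0 0 0 0 28.5 -28 -1",
)

```text
time: 25.52
eef_pos: [0.5833, -0.0402, 0.185]
tcp_rot: [0.575, 0.818, 0.0, 0.002]
contact_force: [-4.4, -1.3, 6.7]
opening: 0.083
finger_force: 20.0
```

Run:
```python
from h import *
s=st();a=np.radians(19.75);h=np.array([np.cos(a),np.sin(a),0])
r=np.array(s["eef_pos"])-[.669,-.008,0];print("axial pos",r@h,"axial F",np.array(s["contact_force"])@h)
```

```text
t 25.52 tcp [ 0.5833 -0.0402  0.185 ] rot [0.5751 0.8181 0.0003 0.0021] op 0.083 F [-4.4453 -1.2564  6.6714] q [-0.2418  0.1531  1.8643 -0.001   1.1201 -0.5866]
axial pos -0.09151971828605782 axial F -4.608393239318308
```

send_rows(
  rows="0 0 0 0 5.5 -4 -1;0 0 0 0 11.5 -7 -1;0 0 0 0 18 -9 -1;0 0 0 0 24.5 -10.5 -1;0 0 0 0 31.5 -12 -1;0 0 0 0 38 -12.5 -1;0 0 0 0 45 -13 -1;0 0 0 0 45 -13 -1",
)

```text
time: 26.52
eef_pos: [0.625, -0.024, 0.1945]
tcp_rot: [0.575, 0.818, 0.0, 0.0]
contact_force: [-0.8, -0.6, 2.6]
opening: 0.081
finger_force: 20.2
```

send_rows(
  rows="0 0 0 0 7 0 -1;0 0 0 0 14 1 -1;0 0 0 0 20 2.5 -1;0 0 0 0 20 2.5 -1",
)

```text
time: 27.02
eef_pos: [0.6435, -0.0173, 0.1918]
tcp_rot: [0.575, 0.818, -0.0, -0.0]
contact_force: [-0.0, 0.0, 0.7]
opening: 0.082
finger_force: 20.2
```

Run:
```python
from h import *
s=st();a=np.radians(19.75);h=np.array([np.cos(a),np.sin(a),0])
r=np.array(s["eef_pos"])-[.669,-.008,0];print("axial pos",r@h,"axial F",np.array(s["contact_force"])@h)
c=ctrl.read_camera("scene")
for t in("loop_bar","hitch_pin"):
    for k in ctrl.look_for(c,t)[:2]: print(t,k["p"],w(c,k["position"]))
```

```text
t 27.02 tcp [ 0.6435 -0.0173  0.1918] rot [ 0.5751  0.8181 -0.     -0.0002] op 0.082 F [-0.0137  0.0418  0.6814] q [-0.1844  0.2728  1.7093  0.0002  1.1599 -0.5298]
axial pos -0.027145581373233273 axial F 0.0012375477832855103
loop_bar 0.67 [ 0.6338 -0.0347  0.1378]
loop_bar 0.28 [0.4292 0.0567 0.0189]
hitch_pin 0.68 [ 0.6346 -0.0237  0.108 ]
```

The bar is past upright, 20 mm ahead of the hinge, and the force is nil. Opening and lifting clear lets the spring shut it.

send_rows(
  rows="0 0 0 0 0 0 -0.4;0 0 0 0 0 -40 -0.4;0 0 0 0 0 -90 -0.4;0 0 0 0 0 -90 -0.4;0 0 0 0 0 -90 -0.4",
)

```text
time: 27.8
eef_pos: [0.643, -0.0175, 0.282]
tcp_rot: [0.575, 0.818, 0.0, -0.0]
contact_force: [0.6, 0.4, -0.2]
opening: 0.303
finger_force: 0.0
```

Run:
```python
from h import *
s=st();a=np.radians(19.75);h=np.array([np.cos(a),np.sin(a),0]);l=np.array([-h[1],h[0],0]);O=np.array([.669,-.008,0])
for n in("scene","wrist"):
    c=ctrl.read_camera(n)
    for t in("loop_bar","hitch_pin","collar"):
        for k in ctrl.look_for(c,t)[:2]: p=w(c,k["position"]);print(n,t,round(k["p"],2),p,"ax",(p-O)@h)
g=cv2.cvtColor(c["color"],cv2.COLOR_RGB2GRAY);z=.0965
for y in(-24,0,24):
  v=[]
  for ax in range(-60,70,3):
    q=[px(c,O+h*ax/1000+l*(y+e)/1000+[0,0,z]) for e in(-2,0,2)]
    v.append(int(np.mean([g[int(b),int(a_)] if 0<=b<384 and 0<=a_<512 else -1 for a_,b in q])))
  print(y,dict(zip(range(-60,70,3),v)))
```

```text
t 27.8 tcp [ 0.643  -0.0175  0.282 ] rot [ 0.5752  0.818   0.     -0.0001] op 0.303 F [ 0.5535  0.4373 -0.2353] q [-0.1848  0.1972  1.6305  0.0002  1.3141 -0.5299]
scene loop_bar 0.46 [ 0.6686 -0.0073  0.1006] ax -0.0001554888576488365
scene hitch_pin 0.62 [ 0.6449 -0.0221  0.0949] ax -0.027490751195622366
scene hitch_pin 0.18 [ 0.4599 -0.0397  0.0367] ax -0.20753699584999963
scene collar 0.64 [ 0.6633 -0.0378  0.0691] ax -0.015421464559013304
scene collar 0.63 [0.3972 0.2854 0.0169] ax -0.15663815820677424
wrist loop_bar 0.72 [ 0.6684 -0.002   0.0968] ax 0.0014947453175775565
wrist hitch_pin 0.8 [ 0.6491 -0.0126  0.0981] ax -0.020298884666813805
wrist collar 0.96 [0.6712 0.0019 0.0744] ax 0.005415228635771346
-24 {-60: 108, -57: 107, -54: 151, -51: 147, -48: 193, -45: 221, -42: 181, -39: 196, -36: 182, -33: 195, -30: 190, -27: 191, -24: 190, -21: 190, -18: 186, -15: 189, -12: 191, -9: 192, -6: 196, -3: 191, 0: 191, 3: 194, 6: 193, 9: 193, 12: 187, 15: 187, 18: 186, 21: 186, 24: 187, 27: 194, 30: 207, 33: 212, 36: 214, 39: 209, 42: 207, 45: 131, 48: 96, 51: 106, 54: 176, 57: 192, 60:
[... 155 characters left out ...]
 -24: 173, -21: 160, -18: 112, -15: 97, -12: 82, -9: 103, -6: 110, -3: 121, 0: 123, 3: 124, 6: 124, 9: 122, 12: 119, 15: 121, 18: 126, 21: 125, 24: 185, 27: 216, 30: 216, 33: 214, 36: 184, 39: 128, 42: 223, 45: 202, 48: 223, 51: 223, 54: 156, 57: 178, 60: 175, 63: 171, 66: 166, 69: 161}
24 {-60: 141, -57: 226, -54: 233, -51: 220, -48: 173, -45: 134, -42: 119, -39: 118, -36: 118, -33: 119, -30: 118, -27: 118, -24: 118, -21: 119, -18: 118, -15: 119, -12: 120, -9: 120, -6: 120, -3: 120, 0: 120, 3: 120, 6: 120, 9: 120, 12: 120, 15: 119, 18: 119, 21: 119, 24: 119, 27: 120, 30: 119, 33: 100, 36: 114, 39: 142, 42: 227, 45: 224, 48: 228, 51: 225, 54: 146, 57: 186, 60: 180, 63: 166, 66: 158, 69: 147}
```

The loop has swung over: its side arms now run along both sides of the spindle, with the bar at about +45 mm. I check the bar's height with a second wrist viewpoint.

```bash
cat > bar.py <<'E'
from h import *
import pickle,sys
s=st();c=ctrl.read_camera("wrist");pickle.dump(c,open(sys.argv[1],"wb"))
a=np.radians(19.75);h=np.array([np.cos(a),np.sin(a),0]);l=np.array([-h[1],h[0],0]);O=np.array([.669,-.008,0])
g=cv2.cvtColor(c["color"],cv2.COLOR_RGB2GRAY).astype(np.float32)
for z in(.0965,.1065):
  v=[]
  for ax in np.arange(26,64,1.):
    q=np.array([px(c,O+h*ax/1000+l*y/1000+[0,0,z]) for y in range(-10,11,2)],np.float32)
    v.append(int(cv2.remap(g,q[None,:,0],q[None,:,1],1).mean()))
  print(z,*[f"{int(x)}:{k}" for x,k in zip(np.arange(26,64,1.),v)])
E
python3 bar.py b1.pkl
```

```text
t 28.2 tcp [ 0.643  -0.0175  0.2815] rot [ 0.5752  0.818  -0.0003 -0.0006] op 0.299 F [-0.1505 -0.0875  0.6419] q [-0.1848  0.1983  1.6302  0.      1.3144 -0.5299]
0.0965 26:128 27:128 28:131 29:133 30:132 31:133 32:134 33:137 34:143 35:151 36:152 37:146 38:139 39:160 40:188 41:212 42:223 43:219 44:206 45:196 46:203 47:220 48:226 49:225 50:218 51:206 52:192 53:175 54:161 55:160 56:171 57:177 58:177 59:176 60:174 61:173 62:171 63:170
0.1065 26:129 27:131 28:133 29:137 30:145 31:154 32:162 33:171 34:170 35:156 36:144 37:164 38:193 39:215 40:223 41:216 42:202 43:196 44:209 45:222 46:222 47:211 48:200 49:187 50:172 51:159 52:160 53:170 54:176 55:177 56:175 57:173 58:172 59:171 60:169 61:168 62:166 63:165
```

send_rows(
  rows="0 0 0 0 60 0 -0.4;0 0 0 0 100 0 -0.4;0 0 0 0 100 0 -0.4;0 0 0 0 100 0 -0.4;0 0 0 0 100 0 -0.4",
)

```text
time: 28.88
eef_pos: [0.7367, 0.0159, 0.2828]
tcp_rot: [0.575, 0.818, -0.0, 0.0]
contact_force: [0.7, -0.6, 0.1]
opening: 0.302
finger_force: 0.0
```

```bash
python3 bar.py b2.pkl
```

```text
t 28.88 tcp [0.7367 0.0159 0.2828] rot [ 0.5754  0.8179 -0.      0.0001] op 0.302 F [ 0.7369 -0.6036  0.1334] q [-0.1158  0.4032  1.3743 -0.0001  1.3639 -0.4604]
0.0965 26:192 27:191 28:188 29:182 30:170 31:155 32:141 33:126 34:115 35:110 36:111 37:128 38:166 39:199 40:220 41:228 42:219 43:200 44:168 45:128 46:99 47:93 48:109 49:133 50:154 51:176 52:203 53:226 54:234 55:233 56:232 57:232 58:233 59:233 60:234 61:234 62:233 63:224
0.1065 26:192 27:191 28:188 29:184 30:179 31:168 32:155 33:142 34:128 35:118 36:113 37:112 38:125 39:161 40:196 41:219 42:227 43:219 44:199 45:167 46:131 47:115 48:119 49:137 50:159 51:180 52:197 53:218 54:231 55:233 56:232 57:232 58:232 59:233 60:233 61:233 62:227 63:217
```

Both views agree with the bar level at about 97 mm, so the loop is shut. It reads about 2 mm nearer than expected, so I nudge the head gently from behind to make sure the pin is fully home.

send_rows(
  rows="0 0 0 0 -60 0 -1;0 0 0 0 -120 0 -1;0 0 0 0 -162 0 -1;0 0 0 0 -162 0 -1;0 0 0 0 -162 60 -1;0 0 0 0 -162 120 -1;0 0 0 0 -162 150 -1;0 0 0 0 -162 150 -1",
)

```text
time: 29.92
eef_pos: [0.5834, -0.0381, 0.1295]
tcp_rot: [0.575, 0.818, -0.001, -0.003]
contact_force: [0.0, -0.7, 0.8]
opening: -0.003
finger_force: 0.0
```

```bash
cat > ax.py <<'E'
from h import *
s=st();a=np.radians(19.75);h=np.array([np.cos(a),np.sin(a),0]);l=np.array([-h[1],h[0],0])
r=np.array(s["eef_pos"])-[.669,-.008,0];F=np.array(s["contact_force"]);print("axial",r@h,"lat",r@l,"z",r[2],"F ax",F@h,"lat",F@l)
E
python3 ax.py
```

```text
t 29.93 tcp [ 0.5834 -0.0381  0.1295] rot [ 0.5752  0.818  -0.001  -0.0027] op -0.003 F [ 0.047  -0.6661  0.7881] q [-0.2387  0.2251  1.8925  0.0002  1.0296 -0.5838]
axial -0.09070337510420418 lat 0.0006244922657486565 z 0.1295350199781113 F ax -0.18085311170663904 lat -0.6428443618708939
```

send_rows(
  rows="0 0 0 0 0 20 -1;0 0 0 0 0 27 -1;0 0 0 0 8 27 -1;0 0 0 0 16 27 -1;0 0 0 0 21 27 -1;0 0 0 0 23 27 -1;0 0 0 0 23 27 -1",
)

```text
time: 30.8
eef_pos: [0.6067, -0.0307, 0.1054]
tcp_rot: [0.575, 0.818, 0.0, 0.0]
contact_force: [-0.4, 0.1, 0.1]
opening: -0.004
finger_force: 0.0
```

```bash
python3 ax.py
```

```text
t 30.8 tcp [ 0.6067 -0.0307  0.1054] rot [0.5752 0.818  0.0001 0.0001] op -0.004 F [-0.4342  0.0845  0.0945] q [-0.2175  0.3007  1.8495  0.0001  0.991  -0.5627]
axial -0.06629037440409148 lat -0.0003442701526845364 z 0.10541107790773895 F ax -0.3800667251794302 lat 0.226252554556348
```

send_rows(
  rows="0 0 0 0 1 0 -1;0 0 0 0 2 0 -1;0 0 0 0 2 0 -1",
)

```text
time: 31.18
eef_pos: [0.6083, -0.0302, 0.1053]
tcp_rot: [0.575, 0.818, -0.0, -0.0]
contact_force: [-2.2, -1.7, 1.4]
opening: -0.001
finger_force: 1.0
```

send_rows(
  rows="0 0 0 0 1 0 -1;0 0 0 0 2 0 -1;0 0 0 0 2 0 -1",
)

```text
time: 31.55
eef_pos: [0.609, -0.0299, 0.1053]
tcp_rot: [0.575, 0.818, -0.002, -0.002]
contact_force: [-6.4, -2.9, 4.0]
opening: -0.001
finger_force: 3.7
```

```bash
python3 ax.py
```

```text
t 31.55 tcp [ 0.609  -0.0299  0.1053] rot [ 0.575   0.8182 -0.0017 -0.0016] op -0.001 F [-6.3544 -2.9446  4.0493] q [-0.2146  0.3073  1.8412 -0.0022  0.9973 -0.5591]
axial -0.06391808589802543 lat -0.0003367721322227355 z 0.10530876352071682 F ax -6.975652676877482 lat -0.6241147070099773
```

The head stops stiffly at 7 N, at the home position, so the pin is home. Backing off and retreating.

send_rows(
  rows="0 0 0 0 -8 0 -1;0 0 0 0 -25 0 -1;0 0 0 0 -25 -60 -1;0 0 0 0 -25 -120 -1;0 0 0 0 -25 -180 -1;0 0 0 0 -25 -180 -1;0 0 0 0 -25 -180 -1;0 0 0 0 -25 -180 -1",
)

```text
time: 32.55
eef_pos: [0.5859, -0.0376, 0.2827]
tcp_rot: [0.575, 0.818, -0.001, -0.002]
contact_force: [-0.1, -0.4, -0.5]
opening: 0.002
finger_force: 0.0
```

```bash
python3 - <<'E'
from h import *
s=st();O=np.array([.669,-.008,0]);a=np.radians(19.75);h=np.array([np.cos(a),np.sin(a),0])
for n in("wrist","scene"):
    c=ctrl.read_camera(n)
    for t in("loop_bar","hitch_pin","collar"):
        for k in ctrl.look_for(c,t)[:1]: p=w(c,k["position"]);print(n,t,round(k["p"],2),p,"ax",(p-O)@h)
E
python3 bar.py b3.pkl
```

```text
t 32.55 tcp [ 0.5859 -0.0376  0.2827] rot [ 0.5752  0.818  -0.0006 -0.0019] op 0.002 F [-0.1237 -0.3985 -0.5274] q [-0.2369  0.0741  1.7658  0.0003  1.3055 -0.5821]
wrist loop_bar 0.76 [ 0.6711 -0.0049  0.1002] ax 0.0030108480243047396
wrist hitch_pin 0.76 [ 0.651  -0.0117  0.0969] ax -0.01820089673879599
wrist collar 0.57 [0.6665 0.0066 0.0722] ax 0.002604836153715524
scene loop_bar 0.19 [ 0.6368 -0.0428  0.04  ] ax -0.0420209952499555
scene hitch_pin 0.79 [ 0.6465 -0.0243  0.1001] ax -0.02666250064175598
scene collar 0.63 [0.3989 0.2867 0.0203] ax -0.15458945134303478
t 32.95 tcp [ 0.5868 -0.0379  0.285 ] rot [ 0.5752  0.818  -0.0001 -0.0002] op 0.004 F [0.6851 0.0418 0.0465] q [-0.2369  0.0728  1.7629  0.      1.3062 -0.582 ]
0.0965 26:144 27:155 28:166 29:172 30:177 31:182 32:189 33:196 34:203 35:206 36:205 37:203 38:194 39:170 40:138 41:137 42:164 43:194 44:217 45:227 46:223 47:211 48:189 49:174 50:171 51:171 52:170 53:169 54:168 55:167 56:167 57:165 58:160 59:148 60:129 61:110 62:91 63:74
0.1065 26:194 27:196 28:199 29:202 30:205 31:206 32:206 33:203 34:192 35:166 36:133 37:138 38:168 39:198 40:219 41:226 42:219 43:203 44:179 45:170 46:169 47:169 48:168 49:167 50:166 51:165 52:164 53:163 54:157 55:146 56:130 57:112 58:94 59:77 60:62 61:46 62:37 63:34
```

The bar now reads +45 mm at hinge height, where a shut loop on a home pin should be. Handing in.

```bash
python3 -c "
from plant import ctrl
print(ctrl.sign_off())"
```

```text
the job is handed in; nothing more can be done
None
```

I handed the job in at about 33 s with the collar down on the hub, the pin pushed home through the cross hole and the loop shut round the spindle; the sign-off returned no verdict.

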